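Load a cable lug in the bench crimping press and pre-clamp it on the third ratchet click

TASK

Lay the bare copper cable lug on the rest between the open dies of the blue crimping press, the middle of the lug between the dies, its open barrel mouth facing the robot and its flat palm on the far side, and let go of it. Then grip the red ball of the press's ratchet lever and pull the lever over to the robot's right, away from the dies, until it has clicked exactly three times, no more, so that the dies hold the lug ready for its cable. Finish there with the ball still gripped, holding the lever at the third click, and leave everything else on the bench where it is.

Things in the scene. Friction and masses are not known exactly. Their poses are not given: they have to be found in the camera images.
- press: Blue and grey bench crimping press. Origin: on the bench under its terminal rest; x across the press, away from the robot; y along it, from the ram to the fixed die; z up. Foot 110 (x) x 290 (y) x 12 mm, y -165 to 125. Above it all is within 18 mm of x = 0, except rest and ratchet (to x = 40 mm). Post y 34 to 85, 98 mm high; ram guide y -132 to -57, 142 mm high.
- press_rest (a point): On top of the steel rest, 62 mm above the bench, midway between the open dies; axes as the press. Flat ledge x -16 to 36 mm, 24 mm wide, open from above. Dies: 16 mm wide in x, tops 82 mm above the bench, lips at y = +12 (fixed) and -12 mm (moving, at rest), so the open gap is 24 mm; each has a half-hexagon groove.
- die: The moving die, steel, sprung on the ram. Its frame is the press's frame when the lever is at rest; it slides along the press's +y as the lever is pulled, meets the lug's barrel within 10 mm of travel, pushes it some 5 mm to +y into the fixed die and holds it there with a light spring (2 to 12 N).
- lever: Ratchet lever. Origin: its pivot, in the press's frame x 0, y -100, z 125 mm; turns about the press's x in the plane x = 0. At rest its axes are the press's; pulled, it turns positive about x, from nearly upright (ball leans 0.17 rad to -y) over to -y and down, at most 1.25 rad. 12 mm round arm; toothed sector at the pivot. A spring raises it if let go before the first click.
- lever_ball (a point): Centre of the red ball on the lever's end: 32 mm in diameter, 155 mm from the pivot, about 278 mm above the bench at rest, free on both sides (press's +x, -x) and above; may turn between the fingers. Pull: about 2 N in free travel; at each tooth it rises to 5 to 7 N over some 0.15 rad, then at the click falls at once by 3 N or more, to under 2.5 N. 28 mm per click.
- pawl_plate: Grey plate with the brass pawl, on the far side of the press. Origin on the lever's pivot, axes as the press but turned about x by its setting, -0.06 to 0.24 rad, other on each press; fixed during the job. So the first click comes at 0.26 to 0.58 rad of lever travel, each next one 0.18 rad on. Behind each tooth the pawl stops the lever from going back: a click cannot be undone.
- lug: Bare copper (reddish) cable lug, 96 mm long, 90 g, lying flat. Origin: underside at mid length, near its centre of mass; x from the open barrel mouth (-48 mm) to the palm's end (+48 mm). Barrel: tube 18 mm in diameter, axis 9 mm above the underside, x -48 to 16 mm. Palm: 24 mm wide, 5 mm thick, flush with the underside, x 22 to 48 mm, with a bolt hole.
- lug_crimp (a point): The middle of the copper lug on its barrel's axis, 9 mm above its underside: the place that belongs between the dies.
- lug_hole (a point): Centre of the bolt hole in the copper lug's palm, 36 mm from mid length.
- lug_tinned: Bystander: a lug of the same size, tinned (silvery).
- lug_small: Bystander: a smaller tinned lug, 76 mm long, barrel 14 mm.
- heat_gun: Bystander: yellow heat gun standing on its back end, nozzle up, 200 mm high.
- side_cutters: Bystander: side cutters with red handles, lying, 130 mm long, 14 mm high.
- screwdriver: Bystander: screwdriver with orange handle, lying, 200 mm long, 26 mm high.
- solvent: Bystander: white bottle with blue cap, 56 mm in diameter, 150 mm high.
- tape_roll: Bystander: blue roll of tape lying flat, 90 mm across, 24 mm high.
- caliper: Bystander: digital caliper lying flat, 200 mm long, 13 mm high.
Things that resemble listed ones, but are neither listed nor needed, are in the scene too. Several things look just like the lug: the one meant starts farthest to the robot's left.

How it is judged:
On the way, in this order (a step that is already met when the one before it is completed fails the run):
1. the copper lug lies on the rest between the open dies, mouth towards the robot, and is let go (x of lug_crimp in the frame of press_rest between -0.008 and 0.008 m and z of lug_crimp in the frame of press_rest between 0.005 and 0.014 m and angle between the x axis of lug and the x axis of press, either way round below 0.15 rad and x of lug_hole in the frame of press_rest above 0.02 m and y of lug_crimp in the frame of press_rest between -0.01 and 0.01 m and contact force between the fingers and lug below 0.05 N and linear speed of lug below 0.02 m/s and angle between the y axis of lever and the y axis of pawl_plate, either way round below 0.3 rad), for 0.2 s.
2. the lever, pulled by the ball in the fingers, has clicked once (angle between the y axis of lever and the y axis of pawl_plate, either way round above 0.31 rad and contact force between the fingers and lever above 1 N), for 0.02 s.
3. the lever has clicked three times (angle between the y axis of lever and the y axis of pawl_plate, either way round above 0.67 rad), for 0.1 s.
At the end, for the whole second after the job is handed in: Lever still, past its third click and short of its fourth, ball gripped (over 2 N, TCP within 30 mm of its centre); copper lug pressed by the die (over 1.5 N), its middle within 8 mm of the dies' middle across the press, on the rest, aligned within 0.15 rad, palm on the far side (x of lug_crimp in the frame of press_rest between -0.008 and 0.008 m and z of lug_crimp in the frame of press_rest between 0.005 and 0.014 m and angle between the x axis of lug and the x axis of press, either way round below 0.15 rad and x of lug_hole in the frame of press_rest above 0.02 m and y of lug_crimp in the frame of press_rest between 0.001 and 0.012 m and angle between the y axis of lever and the y axis of pawl_plate, either way round between 0.67 and 0.855 rad and angular speed of lever below 0.1 rad/s and contact force between die and lug above 1.5 N and contact force between the fingers and lever above 2 N and contact force between the arm and lug below 0.05 N and distance between the grasp point and lever_ball below 0.03 m); the arm keeps its last pose, push and grip.
It fails at once if a fourth click (lug squeezed too far) (angle between the y axis of lever and the y axis of pawl_plate, either way round above 0.862 rad).
It fails at once if a bystander shoved by more than 20 mm: lug tinned, lug small (distance of any of lug_tinned, lug_small from where it was at the start of the episode above 0.02 m).
It fails at once if a bystander shoved by more than 30 mm: heat gun, side cutters, screwdriver, solvent, tape roll, caliper (distance of any of heat_gun, side_cutters, screwdriver, solvent, tape_roll, caliper from where it was at the start of the episode above 0.03 m).
It also fails if it takes over 67 s, if anything falls off the work surface, if the arm or the gripper's body presses on something with over 40 N, if the wrist force passes 120 N, or if a joint passes its speed limit or range.

ROBOT

A 6-joint arm with a two-finger parallel gripper is mounted at the origin on the work surface. World frame = base frame: x ahead of the robot, y to its left, z up, the work surface at z = 0. Lengths are in m, angles in rad, forces in N, time in s.
With the tool pointing down it reaches from about 0.3 to 0.875 m from the base axis. Payload 6.4 kg.
Tool frame: the origin (TCP) lies between the finger pads, 19 mm behind the fingertips; this is the grasp point; z points along the fingers, y is the direction in which the jaws open and shut (so a half turn about z gives the same grasp; the last joint's range is limited). The gripper opens to 85 mm and grips with 20 to 120 N. Pads are 22 mm wide; open, the fingers measure 114 mm over their backs; the gripper's body (76 mm by 85 mm) begins 54 mm behind the grasp point. The pads swing forward as they close: fully open they stand 13 mm farther back than shut.
Start: joints at [-1.326, 0.181, 1.607, -0, 1.354, -0.206], TCP at [0.251, -0.518, 0.25] pointing down, gripper open.
Joint ranges: [-2.99, 2.99], [-0.89, 2.07], [0.3, 2.58], [-1.14, 4.28], [0, 2.63], [-3.12, 3.12]. Speed limits (rad/s): [2.57, 2.57, 3.01, 3.14, 3.14, 3.14].

INTERFACE

Orientations are given as a unit quaternion [w, x, y, z].
In Python, from bench import ctrl, camera, camera_model gives the robot as it stands.
- The arm moves only by the tool arm_command, never from a script. Its argument "series" is a list of rows, each a list of 7 numbers: the shift along the tool's x, y, z in m, then the turn, a rotation vector about the tool's x, y, z in degrees, then the finger opening in m, from 0 to 0.0854. In form: [[tx, ty, tz, rx, ry, rz, gripper], ...]. A call has exactly 5 rows; each row is the pose to reach, as a shift and turn from the pose commanded when the call began, along the tool's axes at that moment; what a row does not reach only later rows make up. A row lasts 1/10 s, in which the tool goes at most 50 mm and 8.59 degrees, less where a joint would pass 70% of its speed; a pose out of reach is approached as far as the arm can. A call with a gripper value outside its range is refused whole. The fingers move at their own pace and stop on an object; the grip force is fixed at half the most. Time passes only in rows, so rows that repeat a pose let the fingers close, or fill a call up. It gives the time, the measured TCP pose, the force and the opening at its end, in the units of the state.
- ctrl.get_obs(): the state, without advancing time (a new reading comes with each control period).
- camera(name): name is "scene" or "top"; returns (picture, depth): 480x640x3 uint8, red, green, blue; 480x640 float32, m along the optical axis (not along the pixel's ray), 0 where there is no reading.
- camera_model(name): a dict with "K" (3x3 intrinsics, pixels), "position" and "attitude" of the camera in the world. Camera axes: x right, y down, z forward; pixel columns grow to the right and rows downward; lengths in m; the calibration is good to about 2 mm. A picture is of the moment at which its call begins. camera_model takes no time and is no camera call.
- ctrl.hand_in(): hands the job in, once; it reports no verdict.
The state is a dict: "time_s": time; "q": joint angles; "dq": joint speeds; "joint_efforts": joint torques, N m; "eef_pos": TCP position; "eef_rot": TCP orientation; "wrist_force": force on the tool from outside, world axes, zero at the start; "torque": the same for the moment, N m; "opening": opening from 0.0 (shut) to 1.0 (fully open).
Only numpy, scipy, OpenCV 4.12 (cv2) and the standard library are available. Lean on these libraries where they do the work, as an engineer would, in place of code of your own. Each camera call takes 0.05 s, during which the arm holds its last target. There are 200 camera calls.

## Working session

There is one attempt and no reset: what is moved stays moved. The work goes in short steps, Python scripts to look and compute and a tool call to move; the robot and the scene stay as the last step left them, time stands still between calls to the robot, and variables do not carry over. Pictures are saved under pics/ and viewed, about 8 in all and at most 12, crops included, and the job is handed in when it is done.

Besides the shell and the picture viewer there is one more tool, called as name([rows], argument=value, ...), one row to a line, values as JSON. arm_command: Moves the arm, as the interface text tells. Its arguments: {"type":"object","properties":{"series":{"type":"array","items":{"type":"array","items":{"type":"number"}}}},"required":["series"]}

```bash
ls; mkdir -p pics; cat > h.py <<'E'
import numpy as np, cv2
from bench import ctrl, camera, camera_model
from scipy.spatial.transform import Rotation as R
def RT(name):
    m=camera_model(name); a=np.array(m["attitude"],float)
    Rm=a if a.shape==(3,3) else R.from_quat(a[[1,2,3,0]]).as_matrix()
    return np.array(m["K"]),Rm,np.array(m["position"])
def ray(name,u,v,z):
    K,Rm,p=RT(name); d=Rm@np.linalg.solve(K,[u,v,1.]); return p+d*(z-p[2])/d[2]
def cloud(name,depth):
    K,Rm,p=RT(name); v,u=np.indices(depth.shape)
    c=np.stack([(u-K[0,2])/K[0,0]*depth,(v-K[1,2])/K[1,1]*depth,depth],-1)
    return c@Rm.T+p
def proj(name,X):
    K,Rm,p=RT(name); c=K@(Rm.T@(np.array(X)-p)); return c[:2]/c[2]
E
python3 - <<'E'
from h import *
for n in("scene","top"):
    i,d=camera(n); cv2.imwrite(f"pics/{n}0.png",i[:,:,::-1]); np.save(f"{n}0.npy",d); print(n,camera_model(n))
print(ctrl.get_obs())
E
```

```text
pics
scene {'K': array([[452.85039322,   0.        , 318.75764546],
       [  0.        , 452.85039322, 240.42684645],
       [  0.        ,   0.        ,   1.        ]]), 'position': array([ 1.1724929 , -0.5706346 ,  1.00949712]), 'attitude': array([-0.36178658,  0.84781147,  0.36003526, -0.14387767])}
top {'K': array([[477.42050157,   0.        , 314.55664387],
       [  0.        , 477.42050157, 239.53639381],
       [  0.        ,   0.        ,   1.        ]]), 'position': array([0.49313968, 0.00171467, 1.33616051]), 'attitude': array([ 0.03809333, -0.70362769,  0.70906456, -0.02616153])}
{'time_s': 0.1, 'q': array([-1.32630648e+00,  1.81418231e-01,  1.60790166e+00, -1.57590768e-05,
        1.35380653e+00, -2.06284218e-01]), 'dq': array([ 3.81669050e-06, -1.13538602e-03, -1.98100475e-03,  8.58015119e-04,
       -2.81809969e-04, -2.83908240e-04]), 'joint_efforts': array([ 9.04454937e-04, -4.45875120e+01, -3.52235270e+01, -2.94288975e-04,
        4.14193841e-03,  3.90625388e-06]), 'eef_pos': array([ 0.2504108 , -0.51709381,  0.24920457]), 'eef_rot': array([-7.66597439e-04,  9.74707017e-01,  2.23485218e-01, -2.23408152e-05]), 'wrist_force': array([-0.40115526,  0.50864095, -1.16171415]), 'torque': array([ 0.03339404, -0.03272894,  0.01074202]), 'opening': 0.9988972111641496}
```

View pics/top0.png

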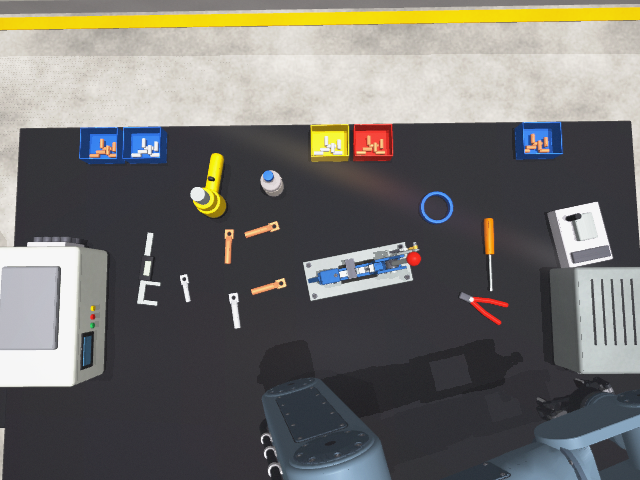

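View pics/scene0.png

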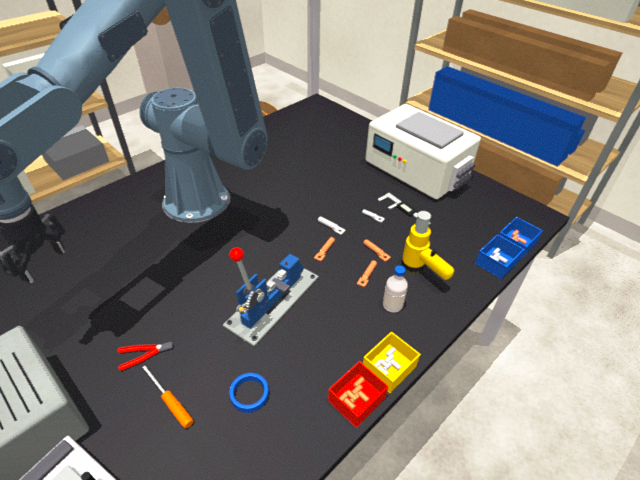

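Top view shows three loose copper lugs: (229,246), (262,229) and (268,286). The bins at (103,147) and (373,142) hold only small copper bits. The leftmost loose one is (229,246), with its palm up (far side). Next I measure the lug and the press.

```bash
python3 - <<'E'
from h import *
i=cv2.imread("pics/top0.png"); d=np.load("top0.npy"); P=cloud("top",d)
hsv=cv2.cvtColor(i,cv2.COLOR_BGR2HSV)
m=((hsv[...,0]<18)&(hsv[...,1]>70)&(hsv[...,2]>110)).astype(np.uint8)
m[:,:200]=0;m[:215]=0;m[310:]=0;m[:,300:]=0
n,l,s,c=cv2.connectedComponentsWithStats(m)
for k in range(1,n):
    if s[k,4]<30: continue
    v,u=np.where(l==k); print(k,s[k],c[k])
    (cx,cy),(w,h),a=cv2.minAreaRect(np.stack([u,v],1).astype(np.float32)); bp=cv2.boxPoints(((cx,cy),(w,h),a))
    print(" box centre",ray("top",cx,cy,.006), [ray("top",*b,.006)[:2].round(4).tolist() for b in bp], "z",np.median(P[l==k][:,2]))
# foot
z=P[...,2]; f=((z>0.006)&(z<0.018)).astype(np.uint8)
box=np.zeros_like(f); box[230:310,295:440]=1; f*=box
h=((z>0.006)&(box>0)).astype(np.uint8)
f2=cv2.morphologyEx(((hsv[...,1]<60)&(hsv[...,2]>110)&(box>0)).astype(np.uint8),cv2.MORPH_OPEN,np.ones((3,3)))
for nm,M in(("foot z",f),("foot grey",f2)):
    pts=P[M>0][:,:2]; pp=np.stack(np.where(M>0)[::-1],1).astype(np.float32)
    r=cv2.minAreaRect((P[M>0][:,:2]*1000).astype(np.float32)); print(nm,r,cv2.boxPoints(r).round(1).tolist())
rd=((hsv[...,0]<6)|(hsv[...,0]>174))&(hsv[...,1]>150)&(hsv[...,2]>100)&(box>0)
v,u=np.where(rd); print("ball px",u.mean(),v.mean(),len(u),"top z",P[rd][:,2].max())
print("ball",ray("top",u.mean(),v.mean(),.278))
si=cv2.imread("pics/scene0.png"); hs=cv2.cvtColor(si,cv2.COLOR_BGR2HSV)
rs=((hs[...,0]<6)|(hs[...,0]>174))&(hs[...,1]>150)&(hs[...,2]>100); rs[:240]=0; rs[265:]=0;rs[:,:220]=0;rs[:,250:]=0
v,u=np.where(rs);print("scene ball",u.mean(),v.mean(),len(u),ray("scene",u.mean(),v.mean(),.278))
c1=cv2.resize(i[190:310,190:300],None,fx=4,fy=4,interpolation=cv2.INTER_CUBIC)
c2=cv2.resize(i[215:315,295:435],None,fx=4,fy=4,interpolation=cv2.INTER_CUBIC)
out=np.zeros((480,440+0,3),np.uint8); cv2.imwrite("pics/c1.png",c1); cv2.imwrite("pics/c2.png",c2)
E
```

```text
2 [244 223  33  15 173] [260.47976879 229.80924855]
 box centre [0.64443654 0.17658316 0.006     ] [[0.646, 0.2246], [0.6669, 0.1343], [0.6429, 0.1286], [0.622, 0.2187]] z 0.013822570476612173
4 [224 229  10  35 188] [228.10106383 245.19680851]
 box centre [0.59833824 0.26516664 0.006     ] [[0.6464, 0.2783], [0.6462, 0.2529], [0.5506, 0.2521], [0.5508, 0.2773]] z 0.013850266849857462
9 [251 280  33  15 170] [266.44117647 287.24117647]
 box centre [0.48479462 0.1571768  0.006     ] [[0.486, 0.2053], [0.507, 0.1147], [0.4835, 0.1091], [0.4626, 0.1995]] z 0.014961920993463385
foot z ((530.4080810546875, -120.65666198730469), (398.3332824707031, 219.22093200683594), 89.51012420654297) [[419.1000061035156, -318.8999938964844], [638.2999877929688, -320.79998779296875], [641.7000122070312, 77.5999984741211], [422.5, 79.4000015258789]]
foot grey ((528.6539306640625, -106.3260498046875), (108.96621704101562, 313.68756103515625), 10.871370315551758) [[445.6000061035156, 37.400001525878906], [504.70001220703125, -270.6000061035156], [611.7000122070312, -250.10000610351562], [552.5999755859375, 58.0]]
ball px 413.45911949685535 258.35849056603774 159 top z 1.336160512385403
ball [ 0.54604858 -0.19906113  0.278     ]
scene ball 236.07100591715977 253.97633136094674 169 [ 0.54674837 -0.20042933  0.278     ]
```

View pics/c1.png

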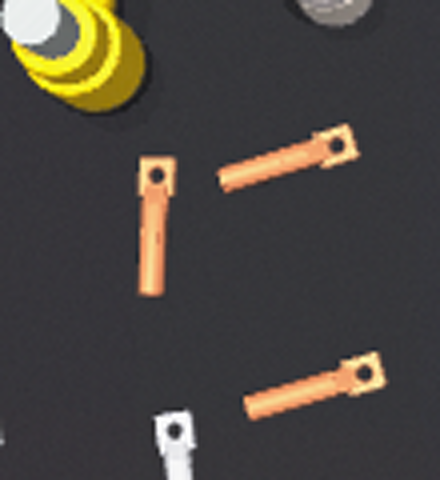

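View pics/c2.png

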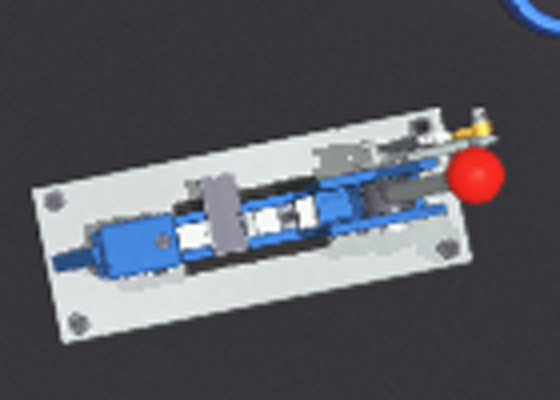

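The crops confirm the leftmost copper lug: hole at crop (157,175), barrel mouth at (150,293). The press's foot corners are clear, and the grey rest is at crop (225,213) with the ball at (475,176).

```bash
python3 - <<'E'
from h import *
C=[ray("top",295+a/4,215+b/4,.012)[:2] for a,b in((33,187),(438,107),(470,262),(63,343))]
C=np.array(C); print(C.round(4)); 
cen=C.mean(0); yd=(C[0]-C[1])+(C[3]-C[2]); yd/=np.linalg.norm(yd); yaw=np.arctan2(-yd[0],yd[1])
xd=np.array([np.cos(yaw),np.sin(yaw)]); yd=np.array([-np.sin(yaw),np.cos(yaw)])
print("sizes",np.linalg.norm(C[0]-C[1]),np.linalg.norm(C[0]-C[3]))
o=cen+.020*yd; print("press o",o,"yaw",yaw,np.degrees(yaw))
Rz=lambda x,y,z:np.r_[o+x*xd+y*yd,z]
b=Rz(0,-.1-.155*np.sin(.17),.125+.155*np.cos(.17)); print("ball pred",b,proj("top",b),proj("scene",b))
print("rest centre pred px crop",[((proj("top",Rz(x,0,.062))-[295,215])*4).round(0) for x in(-.016,.036)])
i=cv2.imread("pics/top0.png"); hsv=cv2.cvtColor(i,cv2.COLOR_BGR2HSV)
m=((hsv[...,0]<18)&(hsv[...,1]>70)&(hsv[...,2]>110)).astype(np.uint8)
w=m.copy()*0; w[220:270,218:240]=1; v,u=np.where(m*w>0)
X=np.array([ray("top",a,b,.007)[:2] for a,b in zip(u,v)])
vx,vy,x0,y0=cv2.fitLine((X*1000).astype(np.float32),cv2.DIST_L2,0,.01,.01).ravel()
d=np.array([vx,vy])*np.sign(vx); t=(X*1000-[x0,y0])@d
print("lug dir",d,np.degrees(np.arctan2(d[1],d[0])),"centre",(np.array([x0,y0])+d*(t.min()+t.max())/2),t.max()-t.min())
E
```

```text
[[ 0.5523  0.0555]
 [ 0.6057 -0.2259]
 [ 0.4984 -0.2453]
 [ 0.4448  0.0353]]
sizes 0.28641855631183916 0.10941294951566949
press o [ 0.52153685 -0.07547239] yaw 0.1880070347372103 10.772009609211612
ball pred [ 0.54512816 -0.19947143  0.27776564] [413.63601389 258.7786687 ] [235.98886036 253.46126449]
rest centre pred px crop [array([232., 252.]), array([216., 175.])]
lug dir [ 0.9990889 -0.0426784] -2.446035 centre [598.50954432 266.19805696] 96.17797404194113
```

arm_command([
  [0.031, -0.028, 0, 0, 0, 0, 0.05],
  [0.063, -0.057, 0, 0, 0, 0, 0.05],
  [0.094, -0.085, 0, 0, 0, 0, 0.05],
  [0.125, -0.114, 0, 0, 0, 0, 0.05],
  [0.157, -0.142, 0, 0, 0, 0, 0.05],
])

```text
time_s: 0.6
eef_pos: [0.3301, -0.3195, 0.2496]
eef_rot: [-0.0, 0.975, 0.223, -0.0]
wrist_force: [1.2, -0.4, 0.6]
opening: 0.584
```

arm_command([
  [0.031, -0.028, 0, 0, 0, 0, 0.05],
  [0.063, -0.057, 0, 0, 0, 0, 0.05],
  [0.094, -0.085, 0, 0, 0, 0, 0.05],
  [0.125, -0.114, 0, 0, 0, 0, 0.05],
  [0.157, -0.142, 0, 0, 0, 0, 0.05],
])

```text
time_s: 1.1
eef_pos: [0.4095, -0.1233, 0.2498]
eef_rot: [-0.0, 0.975, 0.223, -0.0]
wrist_force: [1.0, 0.4, -0.0]
opening: 0.579
```

arm_command([
  [0.031, -0.028, 0, 0, 0, 0, 0.05],
  [0.063, -0.057, 0, 0, 0, 0, 0.05],
  [0.094, -0.085, 0, 0, 0, 0, 0.05],
  [0.125, -0.114, 0, 0, 0, 0, 0.05],
  [0.157, -0.142, 0, 0, 0, 0, 0.05],
])

```text
time_s: 1.6
eef_pos: [0.4889, 0.073, 0.2498]
eef_rot: [-0.0, 0.975, 0.224, -0.0]
wrist_force: [0.7, -0.5, 0.1]
opening: 0.583
```

arm_command([
  [0.031, -0.028, 0, 0, 0, 5.6, 0.05],
  [0.063, -0.057, 0, 0, 0, 11.3, 0.05],
  [0.094, -0.085, 0, 0, 0, 17, 0.05],
  [0.125, -0.114, 0, 0, 0, 22.6, 0.05],
  [0.157, -0.142, 0, 0, 0, 28.2, 0.05],
])

```text
time_s: 2.1
eef_pos: [0.5683, 0.2691, 0.2494]
eef_rot: [0.0, 1.0, -0.023, -0.0]
wrist_force: [1.2, -0.4, 0.0]
opening: 0.586
```

```bash
cat >> h.py <<'E'
def tool():
    o=ctrl.get_obs(); q=np.array(o["eef_rot"]); return o,R.from_quat(q[[1,2,3,0]]),np.array(o["eef_pos"])
def plan(x,y,z,yawdeg):
    o,r,p=tool(); c=R.from_euler("z",yawdeg,degrees=True)*R.from_euler("x",180,degrees=True)
    s=r.inv().apply(np.array([x,y,z])-p); w=(r.inv()*c).as_rotvec(degrees=True)
    print("t",round(o["time_s"],2),"pos",p.round(4),"open",round(o["opening"],3),"F",np.round(o["wrist_force"],2),"shift",s.round(4),"turn",w.round(2))
E
python3 - <<'E'
from h import *
plan(.5665,.2672,.10,-2.4)
i,d=camera("top"); print(tool()[0]["q"])
E
```

```text
t 2.1 pos [0.5683 0.2691 0.2494] open 0.586 F [ 1.21 -0.39  0.03] shift [-0.0016  0.0019  0.1494] turn [ 0.02  0.05 -0.19]
[0.25957408 0.30555795 1.45733148 0.00331875 1.37749671 1.87821177]
```

arm_command([
  [-0.0015, 0.002, 0.04, 0, 0, 0, 0.05],
  [-0.0015, 0.002, 0.085, 0, 0, 0, 0.05],
  [-0.0015, 0.002, 0.125, 0, 0, 0, 0.05],
  [-0.0015, 0.002, 0.155, 0, 0, 0, 0.05],
  [-0.0015, 0.002, 0.17, 0, 0, 0, 0.05],
])

```text
time_s: 2.65
eef_pos: [0.5642, 0.2647, 0.076]
eef_rot: [0.001, 1.0, -0.021, -0.003]
wrist_force: [-1.4, -0.5, 0.2]
opening: 0.588
```

```bash
python3 - <<'E'
from h import *
plan(.5665,.2672,.023,-2.4)
i,d=camera("scene"); u,v=proj("scene",[.59,.266,.03]).astype(int); print(u,v)
cv2.imwrite("pics/pick.png",cv2.resize(i[v-60:v+60,u-75:u+75,::-1],None,fx=4,fy=4,interpolation=cv2.INTER_CUBIC))
E
```

```text
t 2.65 pos [0.5642 0.2647 0.076 ] open 0.588 F [-1.36 -0.45  0.19] shift [ 0.0025 -0.0027  0.053 ] turn [0.1  0.34 0.04]
375 242
```

View pics/pick.png

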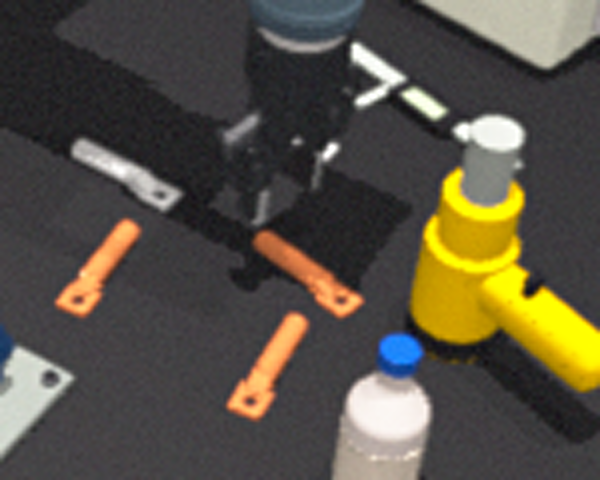

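The open fingers straddle the mouth end of the chosen lug at crop (270,240). I continue down.

arm_command([
  [0.001, -0.001, 0.015, 0, 0, 0, 0.05],
  [0.001, -0.001, 0.03, 0, 0, 0, 0.05],
  [0.001, -0.001, 0.045, 0, 0, 0, 0.05],
  [0.001, -0.001, 0.053, 0, 0, 0, 0.05],
  [0.001, -0.001, 0.053, 0, 0, 0, 0.05],
])

```text
time_s: 3.2
eef_pos: [0.5668, 0.2661, 0.0255]
eef_rot: [0.0, 1.0, -0.021, -0.001]
wrist_force: [-0.2, -0.2, 0.2]
opening: 0.586
```

```bash
python3 - <<'E'
from h import *
plan(.5665,.2672,.023,-2.4)
E
```

```text
t 3.2 pos [0.5668 0.2661 0.0255] open 0.586 F [-0.25 -0.17  0.19] shift [-0.0003 -0.0011  0.0025] turn [0.04 0.14 0.03]
```

Good. Close, then lift.

arm_command([
  [0, -0.001, 0.002, 0, 0, 0, 0.03],
  [0, -0.001, 0.002, 0, 0, 0, 0.01],
  [0, -0.001, 0.002, 0, 0, 0, 0.005],
  [0, -0.001, 0.002, 0, 0, 0, 0.005],
  [0, -0.001, 0.002, 0, 0, 0, 0.005],
])

```text
time_s: 3.7
eef_pos: [0.5684, 0.2675, 0.0258]
eef_rot: [-0.0, 1.0, -0.021, 0.001]
wrist_force: [-0.2, -0.1, 3.9]
opening: 0.177
```

arm_command([
  [0, 0, 0, 0, 0, 0, 0.005],
  [0, 0, -0.01, 0, 0, 0, 0.005],
  [0, 0, -0.03, 0, 0, 0, 0.005],
  [0, 0, -0.06, 0, 0, 0, 0.005],
  [0, 0, -0.09, 0, 0, 0, 0.005],
])

```text
time_s: 4.2
eef_pos: [0.5669, 0.267, 0.1154]
eef_rot: [0.0, 1.0, -0.021, -0.001]
wrist_force: [1.2, 0.0, -0.9]
opening: 0.178
```

arm_command([
  [0, 0, -0.02, 0, 0, 0, 0.005],
  [0, 0, -0.04, 0, 0, 0, 0.005],
  [0, 0, -0.06, 0, 0, 0, 0.005],
  [0, 0, -0.075, 0, 0, 0, 0.005],
  [0, 0, -0.075, 0, 0, 0, 0.005],
])

```text
time_s: 4.7
eef_pos: [0.5691, 0.2677, 0.1927]
eef_rot: [-0.001, 1.0, -0.021, 0.002]
wrist_force: [-0.5, 0.3, -0.2]
opening: 0.178
```

```bash
python3 - <<'E'
from h import *
o,r,p=tool(); print(o["opening"],o["wrist_force"],p)
i,d=camera("top"); cv2.imwrite("pics/held_top.png",i[:,:,::-1]); np.save("held.npy",d)
hsv=cv2.cvtColor(i,cv2.COLOR_RGB2HSV); m=(hsv[...,0]<18)&(hsv[...,1]>70)&(hsv[...,2]>100)
m[:180]=0;m[320:]=0;m[:,:190]=0;m[:,246]=0;m[:,250:]=0
v,u=np.where(m); z=p[2]-.0235+.006
X=np.array([ray("top",a,b,z)[:2] for a,b in zip(u,v)]); print(len(u),u.min(),u.max(),v.min(),v.max(),X.min(0),X.max(0))
far=X[X[:,0]>X[:,0].max()-.02]; print("palm mean",far.mean(0))
# press frame goal: lug middle at press origin, yaw 10.77
c,s=np.cos(np.radians(10.77)),np.sin(np.radians(10.77)); g=np.array([.5215,-.0755])
t=g+np.array([c,s])*-.0317
plan(*t,.25,10.77)
E
```

```text
0.17822303507447276 [-0.45691541  0.30142266 -0.15052856] [0.56909485 0.26765634 0.19273948]
152 211 249 221 259 [0.55336799 0.18150195] [0.64699536 0.27542177]
palm mean [0.63650363 0.26416196]
t 4.75 pos [0.5683 0.2674 0.191 ] open 0.181 F [-0.53 -0.   -1.09] shift [-0.0633  0.3517 -0.0593] turn [ -0.02  -0.11 -13.14]
```

```bash
python3 - <<'E'
from h import *
i,d=camera("scene"); u,v=proj("scene",[.59,.266,.17]).astype(int); print(u,v)
a=cv2.resize(i[v-50:v+70,u-50:u+50,::-1],None,fx=4,fy=4,interpolation=cv2.INTER_CUBIC)
i,d=camera("top"); u,v=proj("top",[.6,.266,.17]).astype(int);print(u,v)
b=cv2.resize(i[v-50:v+70,u-50:u+50,::-1],None,fx=4,fy=4,interpolation=cv2.INTER_CUBIC)
cv2.imwrite("pics/held.png",np.hstack([a,b]))
E
```

```text
380 207
215 240
```

View pics/held.png

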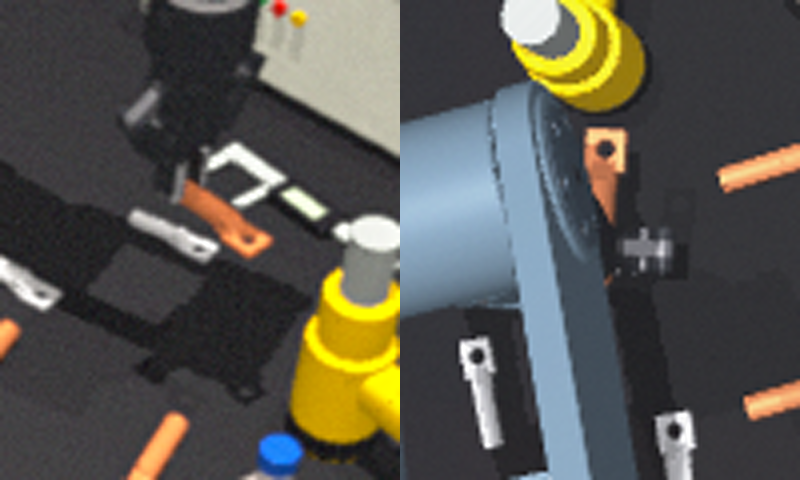

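The lug is held with its palm forward. Hole at scene px (393,217) and top px (216,227). I triangulate it to check height and tilt.

```bash
python3 - <<'E'
from h import *
def rd(n,u,v):
    K,Rm,p=RT(n); d=Rm@np.linalg.solve(K,[u,v,1.]); return p,d/np.linalg.norm(d)
p1,d1=rd("top",216.25,227.25);p2,d2=rd("scene",393.25,217)
s=np.linalg.lstsq(np.stack([d1,-d2],1),p2-p1,rcond=None)[0]; a,b=p1+s[0]*d1,p2+s[1]*d2
print("hole",(a+b)/2,np.linalg.norm(a-b))
P=cloud("scene",np.load("scene0.npy")*0+camera("scene")[1]); i,_=camera("scene"); hsv=cv2.cvtColor(i,cv2.COLOR_RGB2HSV)
m=(hsv[...,0]<18)&(hsv[...,1]>70)&(hsv[...,2]>80); m[:195]=0;m[225:]=0;m[:,:370]=0;m[:,402:]=0
X=P[m]; X=X[(X[:,2]>.12)&(X[:,2]<.25)]; print(len(X))
for lo in np.arange(.55,.67,.01):
    k=X[(X[:,0]>lo)&(X[:,0]<=lo+.01)]
    if len(k): print(lo.round(2),len(k),k[:,1].mean().round(4),np.median(k[:,2]).round(4),k[:,2].max().round(4))
print(tool()[2])
E
```

```text
hole [0.63508111 0.2673178  0.16258114] 0.006008377528123251
157
0.56 1 0.2706 0.1774 0.1774
0.57 10 0.2626 0.1769 0.1811
0.58 19 0.2602 0.1775 0.1818
0.59 19 0.2594 0.1757 0.181
0.6 19 0.2597 0.1759 0.1839
0.61 29 0.2593 0.1746 0.1822
0.62 28 0.2621 0.1671 0.1729
0.63 15 0.2594 0.1655 0.1703
0.64 17 0.26 0.1649 0.1688
[0.56697507 0.26706959 0.18836795]
```

The lug is level and firmly held. Its barrel top at about 0.182 and palm top at about 0.167 match the TCP height. I carry it above the press.

arm_command([
  [-0.006, 0.03, -0.01, 0, 0, 0, 0.005],
  [-0.012, 0.065, -0.01, 0, 0, 0, 0.005],
  [-0.018, 0.105, -0.01, 0, 0, 0, 0.005],
  [-0.024, 0.145, -0.01, 0, 0, 0, 0.005],
  [-0.031, 0.185, -0.01, 0, 0, 0, 0.005],
])

```text
time_s: 5.45
eef_pos: [0.5282, 0.0825, 0.199]
eef_rot: [0.0, 1.0, -0.02, -0.001]
wrist_force: [0.2, -1.2, -0.8]
opening: 0.182
```

arm_command([
  [-0.006, 0.04, 0, 0, 0, -3, 0.005],
  [-0.012, 0.08, 0, 0, 0, -6, 0.005],
  [-0.018, 0.115, 0, 0, 0, -9, 0.005],
  [-0.025, 0.145, 0, 0, 0, -11.5, 0.005],
  [-0.031, 0.166, 0, 0, 0, -13.2, 0.005],
])

```text
time_s: 5.95
eef_pos: [0.4904, -0.0826, 0.1991]
eef_rot: [-0.0, 0.996, 0.094, -0.001]
wrist_force: [1.1, -0.3, -0.4]
opening: 0.18
```

arm_command([
  [0, 0, 0, 0, 0, 0, 0.005],
  [0, 0, 0, 0, 0, 0, 0.005],
  [0, 0, 0, 0, 0, 0, 0.005],
  [0, 0, 0, 0, 0, 0, 0.005],
  [0, 0, 0, 0, 0, 0, 0.005],
])

```text
time_s: 6.45
eef_pos: [0.4915, -0.08, 0.1999]
eef_rot: [-0.0, 0.995, 0.095, -0.0]
wrist_force: [-0.5, -0.3, -0.3]
opening: 0.177
```

```bash
python3 - <<'E'
from h import *
plan(.4904,-.0814,.0865,10.77)
b=[]
for n,c in(("scene",[.52,-.075,.14]),("top",[.53,-.08,.15])):
    i,d=camera(n); u,v=proj(n,c).astype(int); print(n,u-50,v-60)
    b.append(cv2.resize(i[v-60:v+60,u-50:u+50,::-1],None,fx=4,fy=4,interpolation=cv2.INTER_CUBIC))
cv2.imwrite("pics/above.png",np.hstack(b))
E
```

```text
t 6.45 pos [ 0.4915 -0.08    0.1999] open 0.177 F [-0.47 -0.35 -0.3 ] shift [-0.0013  0.0012  0.1134] turn [-0.01  0.01  0.13]
scene 224 201
top 305 207
```

View pics/above.png

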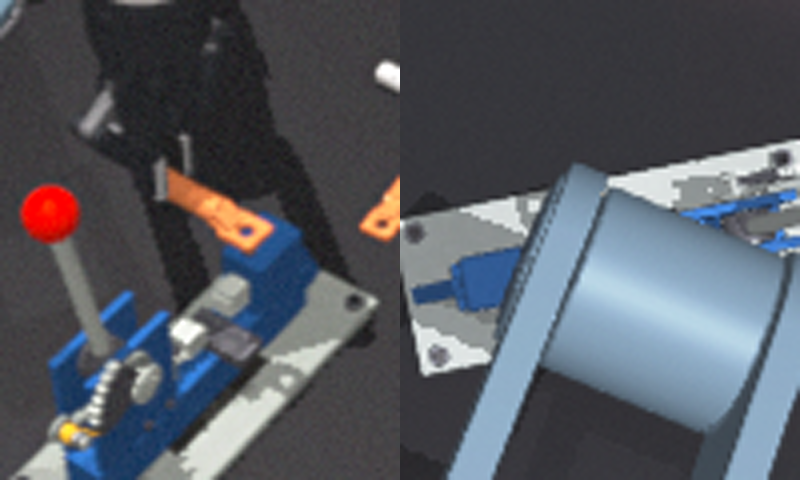

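The lug is above the press with its palm on the far side; hole at scene crop (247,231). I check that against the prediction, and the dies and rest at crop (230,290)/(185,335).

```bash
python3 - <<'E'
from h import *
o,r,p=tool(); x=r.apply([1,0,0]); h=p+x*(.0315+.036)+[0,0,-.0235+.005]
print("pred",(proj("scene",h)-[224,201])*4,"seen 247,231")
for dz in(-.005,.005): print(dz,(proj("scene",h+[0,0,dz])-[224,201])*4)
print("dx",(proj("scene",h+.005*x)-[224,201])*4,"dy",(proj("scene",h+.005*r.apply([0,1,0]))-[224,201])*4)
c,s=np.cos(.188),np.sin(.188)
W=lambda X,Y,Z:np.array([.5215+c*X-s*Y,-.0755+s*X+c*Y,Z])
for n,q in(("rest end L",(.036,.012,.062)),("rest end R",(.036,-.012,.062)),("fix die top far lip",(.008,.012,.082)),("mov die lip",(.008,-.012,.082))): print(n,(proj("scene",W(*q))-[224,201])*4)
E
```

```text
pred [245.90321698 223.39028967] seen 247,231
-0.005 [246.1768837 228.8520755]
0.005 [245.62787776 217.89512451]
dx [252.18916837 226.7327555 ] dy [241.03234812 228.05624712]
rest end L [260.49945321 334.62930569]
rest end R [238.74583971 356.8484785 ]
fix die top far lip [226.91714021 297.11365395]
mov die lip [204.72054559 318.94226043]
```

arm_command([
  [-0.001, 0.001, 0.025, 0, 0, 0, 0.005],
  [-0.001, 0.001, 0.05, 0, 0, 0, 0.005],
  [-0.001, 0.001, 0.07, 0, 0, 0, 0.005],
  [-0.001, 0.001, 0.08, 0, 0, 0, 0.005],
  [-0.001, 0.001, 0.084, 0, 0, 0, 0.005],
])

```text
time_s: 7.05
eef_pos: [0.4901, -0.0816, 0.1151]
eef_rot: [-0.0, 0.996, 0.094, -0.001]
wrist_force: [0.8, 0.5, -0.5]
opening: 0.181
```

arm_command([
  [0, 0, 0, 0, 0, 0, 0.005],
  [0, 0, 0, 0, 0, 0, 0.005],
  [0, 0, 0, 0, 0, 0, 0.005],
  [0, 0, 0, 0, 0, 0, 0.005],
  [0, 0, 0, 0, 0, 0, 0.005],
])

```text
time_s: 7.55
eef_pos: [0.4909, -0.0821, 0.1165]
eef_rot: [0.0, 0.996, 0.094, 0.0]
wrist_force: [-0.1, 0.2, -1.3]
opening: 0.175
```

```bash
python3 - <<'E'
from h import *
plan(.4904,-.0814,.0865,10.77)
i,d=camera("scene"); u0,v0=int(proj("scene",[.52,-.075,.1])[0])-50,int(proj("scene",[.52,-.075,.1])[1])-38; print(u0,v0)
cv2.imwrite("pics/near.png",cv2.resize(i[v0:v0+75,u0:u0+100,::-1],None,fx=8,fy=8,interpolation=cv2.INTER_CUBIC))
E
```

```text
t 7.55 pos [ 0.4909 -0.0821  0.1165] open 0.175 F [-0.12  0.23 -1.27] shift [-0.0003 -0.0008  0.03  ] turn [ 0.03 -0.04  0.06]
225 233
```

View pics/near.png

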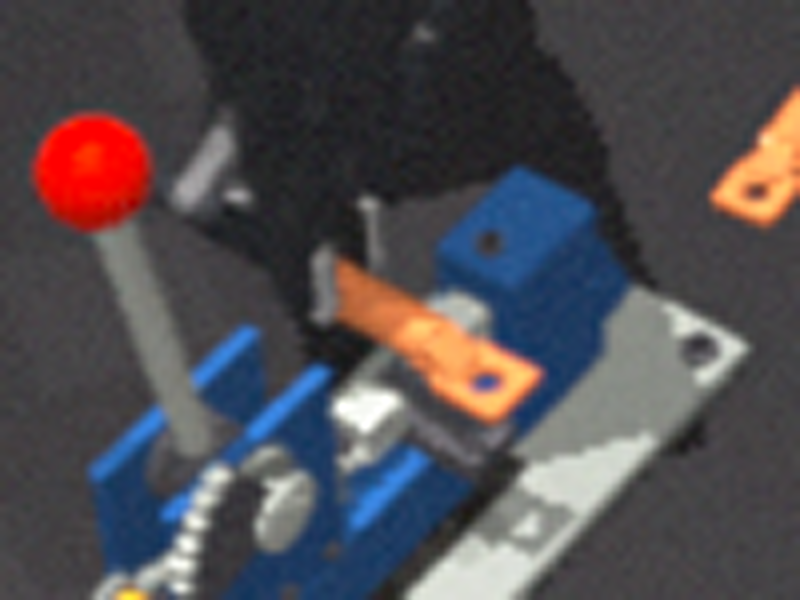

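The lug is lined up over the rest with its barrel between the dies. Hole at 8x crop (487,382), i.e. scene px (285.9,280.8). I compare that with the goal.

```bash
python3 - <<'E'
from h import *
o,r,p=tool(); x=r.apply([1,0,0]); h=p+x*(.0315+.036)+[0,0,-.0235+.005]
f=lambda X:(proj("scene",X)-[225,233])*8
print("hole pred",f(h),"seen 487,382")
c,s=np.cos(.188),np.sin(.188)
W=lambda X,Y,Z:np.array([.5215+c*X-s*Y,-.0755+s*X+c*Y,Z])
for n,q in(("rest L",(.036,.012,.062)),("rest R",(.036,-.012,.062)),("post far",(.018,.085,.098)),("post near",(-.018,.085,.098)),("post far die side",(.018,.034,.098)),("post near dieside",(-.018,.034,.098)),("foot far L",(.055,.125,.012))): print(n,f(W(*q)))
E
```

```text
hole pred [486.74345747 366.85955772] seen 487,382
rest L [512.99890641 413.25861137]
rest R [469.49167942 457.696957  ]
post far [597.00502943 192.01204958]
post near [514.71957952 148.7440934 ]
post far die side [507.34121197 280.24985659]
post near dieside [424.0863009  234.90310275]
foot far L [746.19758576 332.8299889 ]
```

The hole's image offset (0,+15) matches the press's own (about +5,+14), so the error is common to both views and the lug sits right relative to the press. I lower it.

arm_command([
  [0, 0, 0.008, 0, 0, 0, 0.005],
  [0, 0, 0.016, 0, 0, 0, 0.005],
  [0, 0, 0.022, 0, 0, 0, 0.005],
  [0, 0, 0.025, 0, 0, 0, 0.005],
  [0, 0, 0.027, 0, 0, 0, 0.005],
])

```text
time_s: 8.1
eef_pos: [0.4902, -0.0819, 0.0883]
eef_rot: [-0.0, 0.996, 0.094, -0.0]
wrist_force: [-0.1, -0.2, -0.9]
opening: 0.179
```

arm_command([
  [0, 0, 0, 0, 0, 0, 0.005],
  [0, 0, 0, 0, 0, 0, 0.005],
  [0, 0, 0, 0, 0, 0, 0.005],
  [0, 0, 0.001, 0, 0, 0, 0.005],
  [0, 0, 0.001, 0, 0, 0, 0.005],
])

```text
time_s: 8.6
eef_pos: [0.4906, -0.082, 0.088]
eef_rot: [0.0, 0.996, 0.094, 0.0]
wrist_force: [0.4, -0.1, 0.1]
opening: 0.177
```

arm_command([
  [0, 0, 0.001, 0, 0, 0, 0.005],
  [0, 0, 0.001, 0, 0, 0, 0.005],
  [0, 0, 0.002, 0, 0, 0, 0.005],
  [0, 0, 0.002, 0, 0, 0, 0.005],
  [0, 0, 0.002, 0, 0, 0, 0.005],
])

```text
time_s: 9.1
eef_pos: [0.4906, -0.0821, 0.087]
eef_rot: [0.0, 0.996, 0.095, -0.0]
wrist_force: [-6.0, 1.2, 10.8]
opening: 0.182
```

Contact at the rest height (10.8 N). I back off slightly and release.

arm_command([
  [0, 0, -0.001, 0, 0, 0, 0.005],
  [0, 0, -0.001, 0, 0, 0, 0.02],
  [0, 0, -0.001, 0, 0, 0, 0.03],
  [0, 0, -0.001, 0, 0, 0, 0.038],
  [0, 0, -0.001, 0, 0, 0, 0.038],
])

```text
time_s: 9.6
eef_pos: [0.4905, -0.082, 0.0868]
eef_rot: [-0.0, 0.996, 0.094, -0.0]
wrist_force: [-0.4, -0.8, 0.6]
opening: 0.44
```

arm_command([
  [0, 0, -0.02, 0, 0, 0, 0.038],
  [0, 0, -0.05, 0, 0, 0, 0.038],
  [0, 0, -0.09, 0, 0, 0, 0.038],
  [0, 0, -0.13, 0, 0, 0, 0.038],
  [0, 0, -0.17, 0, 0, 0, 0.038],
])

```text
time_s: 10.1
eef_pos: [0.4903, -0.0818, 0.2584]
eef_rot: [-0.0, 0.996, 0.094, -0.0]
wrist_force: [0.9, -0.1, 0.0]
opening: 0.446
```

arm_command([
  [-0.03, -0.03, -0.03, 0, 0, 0, 0.06],
  [-0.06, -0.06, -0.06, 0, 0, 0, 0.06],
  [-0.09, -0.09, -0.09, 0, 0, 0, 0.06],
  [-0.12, -0.12, -0.11, 0, 0, 0, 0.06],
  [-0.12, -0.12, -0.11, 0, 0, 0, 0.06],
])

```text
time_s: 10.6
eef_pos: [0.3487, 0.0151, 0.3708]
eef_rot: [0.001, 0.995, 0.095, 0.004]
wrist_force: [0.2, -0.2, 0.6]
opening: 0.703
```

```bash
python3 - <<'E'
from h import *
b=[]
for n,c in(("scene",[.52,-.075,.07]),("top",[.53,-.08,.07])):
    i,d=camera(n); u,v=proj(n,c).astype(int); print(n,u-25,v-37)
    cv2.imwrite(f"pics/{n}_pl.png",i[:,:,::-1])
    b.append(cv2.resize(i[v-37:v+38,u-25:u+25,::-1],None,fx=8,fy=8,interpolation=cv2.INTER_CUBIC))
cv2.imwrite("pics/placed.png",np.hstack(b))
o,r,p=tool();print(p,o["wrist_force"])
hsv=cv2.cvtColor(i,cv2.COLOR_RGB2HSV); m=(hsv[...,0]<18)&(hsv[...,1]>70)&(hsv[...,2]>90); m[:235]=0;m[300:]=0;m[:,:330]=0;m[:,375:]=0
v,u=np.where(m); 
if len(u):
    X=np.array([ray("top",a,b,.068)[:2] for a,b in zip(u,v)])-[.5215,-.0755]; c,s=np.cos(.188),np.sin(.188); Y=X@np.array([[c,-s],[s,c]])
    print("press frame lug x",Y[:,0].min(),Y[:,0].max(),"barrel y near",Y[Y[:,0]<-.012][:,1].mean(),"palm y",Y[Y[:,0]>.022][:,1].mean())
E
```

```text
scene 250 242
top 328 231
[0.35016466 0.01359977 0.36787051] [0.56149519 0.55521738 0.16463434]
press frame lug x -0.049396892697467755 0.04685088777694609 barrel y near -9.875163803691049e-05 palm y 0.0015945868798474972
```

View pics/placed.png

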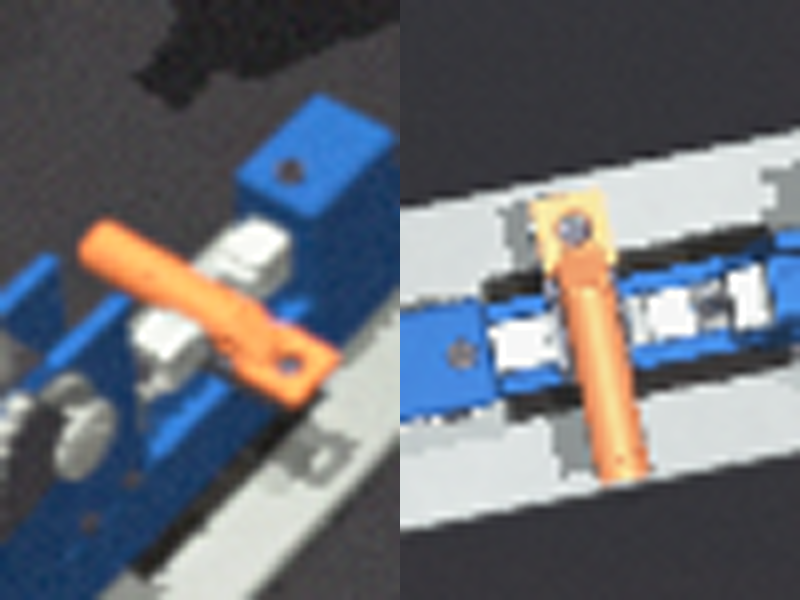

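The lug is well placed: x centre −1.3 mm, y about 0 in the press frame, mouth towards the robot, palm far. Now the ball: jaws along press x, so tool yaw goes to 100.8°.

arm_command([
  [0.015, 0.025, -0.003, 0, 0, -8, 0.07],
  [0.03, 0.05, -0.006, 0, 0, -16, 0.07],
  [0.045, 0.075, -0.01, 0, 0, -24, 0.07],
  [0.06, 0.1, -0.01, 0, 0, -32, 0.07],
  [0.076, 0.123, -0.01, 0, 0, -40, 0.07],
])

```text
time_s: 11.2
eef_pos: [0.4491, -0.0952, 0.3748]
eef_rot: [-0.001, 0.902, 0.431, -0.001]
wrist_force: [-1.6, 0.2, -0.4]
opening: 0.82
```

```bash
python3 - <<'E'
from h import *
plan(.5456,-.1997,.378,100.77)
E
```

```text
t 11.2 pos [ 0.4491 -0.0952  0.3748] open 0.82 F [-1.61  0.21 -0.4 ] shift [-0.0206  0.1407 -0.0036] turn [-1.900e-01 -3.000e-02 -4.969e+01]
```

arm_command([
  [-0.004, 0.035, -0.003, 0, 0, -8.5, 0.07],
  [-0.008, 0.07, -0.003, 0, 0, -17, 0.07],
  [-0.014, 0.1, -0.003, 0, 0, -25.5, 0.07],
  [-0.02, 0.125, -0.003, 0, 0, -34, 0.07],
  [-0.02, 0.14, -0.003, 0, 0, -42, 0.07],
])

```text
time_s: 11.7
eef_pos: [0.5447, -0.2001, 0.3763]
eef_rot: [-0.002, 0.688, 0.726, -0.001]
wrist_force: [-0.4, 0.3, -0.4]
opening: 0.819
```

arm_command([
  [0, 0, 0, 0, 0, -4, 0.07],
  [0, 0, 0, 0, 0, -7.7, 0.07],
  [0, 0, 0, 0, 0, -7.7, 0.07],
  [0, 0, 0, 0, 0, -7.7, 0.07],
  [0, 0, 0, 0, 0, -7.7, 0.07],
])

```text
time_s: 12.2
eef_pos: [0.5439, -0.1974, 0.379]
eef_rot: [-0.001, 0.64, 0.768, -0.0]
wrist_force: [-0.9, -1.0, -0.0]
opening: 0.82
```

```bash
python3 - <<'E'
from h import *
plan(.5456,-.1997,.278,100.77)
E
```

```text
t 12.2 pos [ 0.5439 -0.1974  0.379 ] open 0.82 F [-0.94 -1.02 -0.04] shift [-0.0026  0.0014  0.1009] turn [-0.06 -0.05 -0.33]
```

arm_command([
  [-0.002, 0.001, 0.03, 0, 0, 0, 0.07],
  [-0.002, 0.001, 0.06, 0, 0, 0, 0.07],
  [-0.002, 0.001, 0.085, 0, 0, 0, 0.07],
  [-0.002, 0.001, 0.098, 0, 0, 0, 0.07],
  [-0.002, 0.001, 0.103, 0, 0, 0, 0.07],
])

```text
time_s: 12.7
eef_pos: [0.5446, -0.1986, 0.2755]
eef_rot: [-0.001, 0.639, 0.769, -0.0]
wrist_force: [-1.2, 0.6, -1.0]
opening: 0.822
```

arm_command([
  [0, 0, 0, 0, 0, 0, 0.07],
  [0, 0, 0, 0, 0, 0, 0.045],
  [0, 0, 0, 0, 0, 0, 0.02],
  [0, 0, 0, 0, 0, 0, 0.02],
  [0, 0, 0, 0, 0, 0, 0.02],
])

```text
time_s: 13.2
eef_pos: [0.5467, -0.1991, 0.2789]
eef_rot: [0.002, 0.639, 0.769, 0.001]
wrist_force: [5.0, 0.2, 4.3]
opening: 0.342
```

arm_command([
  [0, 0, 0, 0, 0, 0, 0.02],
  [0, 0, 0, 0, 0, 0, 0.02],
  [0, 0, 0, 0, 0, 0, 0.02],
  [0, 0, 0, 0, 0, 0, 0.02],
  [0, 0, 0, 0, 0, 0, 0.02],
])

```text
time_s: 13.7
eef_pos: [0.5467, -0.1991, 0.2788]
eef_rot: [0.002, 0.639, 0.769, 0.001]
wrist_force: [5.9, 1.8, 6.0]
opening: 0.345
```

```bash
python3 - <<'E'
from h import *
plan(.5456,-.1997,.278,100.77)
i,_=camera("scene"); hs=cv2.cvtColor(i,cv2.COLOR_RGB2HSV)
rs=((hs[...,0]<6)|(hs[...,0]>174))&(hs[...,1]>150)&(hs[...,2]>70); rs[:230]=0; rs[275:]=0;rs[:,:210]=0;rs[:,260:]=0
v,u=np.where(rs);print(u.mean(),v.mean(),len(u))
cv2.imwrite("pics/grip.png",cv2.resize(i[205:325,190:340,::-1],None,fx=4,fy=4,interpolation=cv2.INTER_CUBIC))
E
```

```text
t 13.7 pos [ 0.5467 -0.1991  0.2788] open 0.345 F [5.91 1.84 6.03] shift [-0.0003 -0.0012  0.0008] turn [ 0.24  0.13 -0.23]
233.40776699029126 254.40776699029126 103
```

View pics/grip.png

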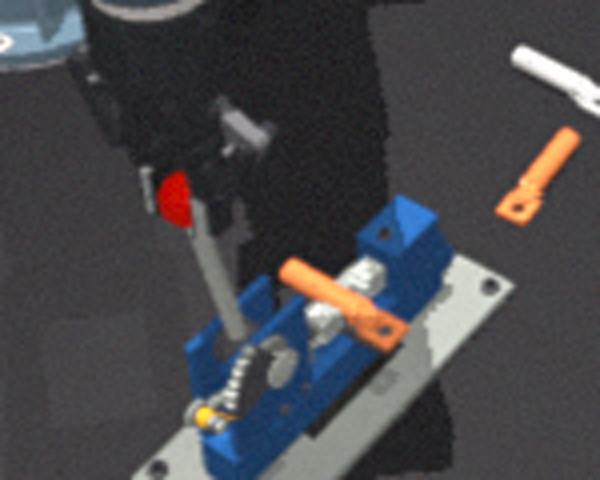

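The ball is gripped, with a small preload from centring. Pulling starts with free travel to about 0.2 rad; tool x is press +y and tool z is down.

arm_command([
  [-0.003, 0.001, -0.001, 0, 0, 0, 0.02],
  [-0.006, 0.002, -0.001, 0, 0, 0, 0.02],
  [-0.009, 0.002, -0.001, 0, 0, 0, 0.02],
  [-0.012, 0.002, 0, 0, 0, 0, 0.02],
  [-0.015, 0.002, 0.0015, 0, 0, 0, 0.02],
])

```text
time_s: 14.25
eef_pos: [0.5497, -0.2136, 0.2755]
eef_rot: [-0.0, 0.639, 0.769, -0.0]
wrist_force: [-0.8, 1.9, 5.2]
opening: 0.342
```

```bash
cat >> h.py <<'E'
def lev():
    o,r,p=tool(); c,s=np.cos(.188),np.sin(.188); M=np.array([[c,s,0],[-s,c,0],[0,0,1]])
    X=M@(p-[.5215,-.0755,0]); F=M@np.array(o["wrist_force"]); 
    X0=M@(np.array([.5467,-.1991,.2788])-[.5215,-.0755,0]); b0=np.array([0,-.1-.155*np.sin(.17),.125+.155*np.cos(.17)])
    d=X-X0+b0-[0,-.1,.125]; a=np.arctan2(-d[1],d[2]); t=np.array([0,-np.cos(a),-np.sin(a)]); n=np.array([0,-np.sin(a),np.cos(a)])
    print("t",round(o["time_s"],2),"theta",round(a-.17,3),"r",round(np.hypot(d[1],d[2]),4),"x",X[0].round(4),"Fpress",F.round(2),"pull",round(-F@t,2),"rad",round(F@n,2),"open",round(o["opening"],3),"err",(X-X0).round(4))
E
python3 -c "from h import *;lev()"
```

```text
t 14.25 theta 0.098 r 0.1551 x 0.0019 Fpress [-0.46  2.02  5.17] pull 3.32 rad 4.45 open 0.342 err [ 0.0002 -0.0148 -0.0033]
```

arm_command([
  [-0.003, 0, 0.001, 0, 0, 0, 0.02],
  [-0.006, 0, 0.002, 0, 0, 0, 0.02],
  [-0.009, 0, 0.003, 0, 0, 0, 0.02],
  [-0.012, 0, 0.004, 0, 0, 0, 0.02],
  [-0.012, 0, 0.004, 0, 0, 0, 0.02],
])

```text
time_s: 14.75
eef_pos: [0.5521, -0.2262, 0.2719]
eef_rot: [0.001, 0.639, 0.769, -0.001]
wrist_force: [-2.5, 0.2, 5.4]
opening: 0.342
```

```bash
python3 -c "from h import *;lev()"
```

```text
t 14.75 theta 0.184 r 0.1555 x 0.0019 Fpress [-2.39  0.67  5.36] pull 2.49 rad 4.8 open 0.342 err [ 0.0003 -0.0276 -0.0069]
```

arm_command([
  [-0.001, 0, -0.001, 0, 0, 0, 0.02],
  [-0.002, 0, -0.001, 0, 0, 0, 0.02],
  [-0.003, 0, 0, 0, 0, 0, 0.02],
  [-0.0043, 0, 0.0005, 0, 0, 0, 0.02],
  [-0.0043, 0, 0.0005, 0, 0, 0, 0.02],
])

```text
time_s: 15.25
eef_pos: [0.553, -0.2313, 0.2722]
eef_rot: [0.002, 0.64, 0.768, -0.001]
wrist_force: [-2.5, -2.7, 6.3]
opening: 0.274
```

arm_command([
  [-0.001, 0, 0.0005, 0, 0, 0, 0.02],
  [-0.002, 0, 0.001, 0, 0, 0, 0.02],
  [-0.003, 0, 0.0015, 0, 0, 0, 0.02],
  [-0.0043, 0, 0.0018, 0, 0, 0, 0.02],
  [-0.0043, 0, 0.0018, 0, 0, 0, 0.02],
])

```text
time_s: 15.75
eef_pos: [0.5538, -0.2356, 0.2707]
eef_rot: [0.002, 0.64, 0.768, -0.001]
wrist_force: [-2.9, -2.3, 7.9]
opening: 0.269
```

arm_command([
  [-0.001, 0, 0.0005, 0, 0, 0, 0.02],
  [-0.002, 0, 0.001, 0, 0, 0, 0.02],
  [-0.003, 0, 0.0015, 0, 0, 0, 0.02],
  [-0.0043, 0, 0.002, 0, 0, 0, 0.02],
  [-0.0043, 0, 0.002, 0, 0, 0, 0.02],
])

```text
time_s: 16.25
eef_pos: [0.5547, -0.2401, 0.269]
eef_rot: [0.002, 0.64, 0.768, -0.001]
wrist_force: [-3.3, -3.8, 8.6]
opening: 0.268
```

arm_command([
  [-0.001, 0, 0.0005, 0, 0, 0, 0.02],
  [-0.002, 0, 0.001, 0, 0, 0, 0.02],
  [-0.003, 0, 0.0015, 0, 0, 0, 0.02],
  [-0.0042, 0, 0.0021, 0, 0, 0, 0.02],
  [-0.0042, 0, 0.0021, 0, 0, 0, 0.02],
])

```text
time_s: 16.75
eef_pos: [0.5555, -0.2442, 0.2672]
eef_rot: [0.002, 0.64, 0.768, -0.001]
wrist_force: [-2.8, -2.9, 10.2]
opening: 0.265
```

```bash
python3 -c "from h import *;lev()"
```

```text
t 16.75 theta 0.302 r 0.1586 x 0.0019 Fpress [-3.27 -2.36 10.2 ] pull 2.54 rad 10.16 open 0.265 err [ 0.0002 -0.0459 -0.0116]
```

The opening dropped from 0.34 to 0.27, so the ball shifted in the grip. I look before pulling further.

```bash
python3 - <<'E'
from h import *
lev()
i,_=camera("scene"); j,_=camera("top")
cv2.imwrite("pics/slip.png",np.hstack([cv2.resize(i[210:310,185:265,::-1],None,fx=6,fy=6,interpolation=cv2.INTER_CUBIC),cv2.resize(j[220:320,380:430,::-1],None,fx=6,fy=6,interpolation=cv2.INTER_CUBIC)]))
p=tool()[2]; print("tcp px",(proj("scene",p)-[185,210])*6,(proj("top",p)-[380,220])*6, "tip",(proj("scene",p-[0,0,.019])-[185,210])*6)
hs=cv2.cvtColor(i,cv2.COLOR_RGB2HSV)
rs=((hs[...,0]<6)|(hs[...,0]>174))&(hs[...,1]>150)&(hs[...,2]>70); rs[:230]=0; rs[300:]=0;rs[:,:190]=0;rs[:,260:]=0
v,u=np.where(rs);print((np.array([u.mean(),v.mean()])-[185,210])*6,len(u))
E
```

```text
t 16.75 theta 0.302 r 0.1586 x 0.0019 Fpress [-3.27 -2.36 10.2 ] pull 2.54 rad 10.16 open 0.265 err [ 0.0002 -0.0459 -0.0116]
tcp px [227.67347007 355.7569335 ] [316.30105053 205.3005914 ] tip [234.37567513 390.2018299 ]
[249. 312.] 4
```

View pics/slip.png

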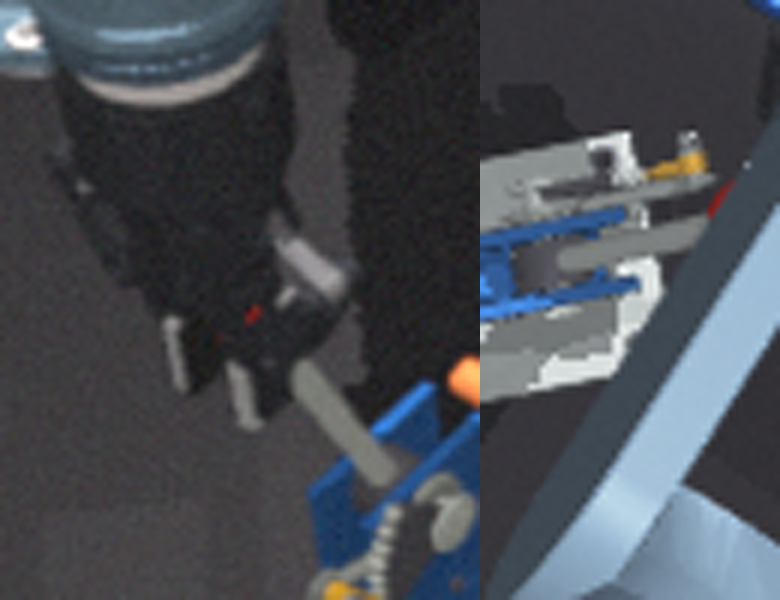

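```bash
python3 - <<'E'
from h import *
c,s=np.cos(.188),np.sin(.188)
W=lambda X,Y,Z:np.array([.5215+c*X-s*Y,-.0755+s*X+c*Y,Z])
f=lambda X:((proj("scene",X)+[.5,1.5]-[185,210])*6).round(0)
g=lambda X:((proj("top",X)-[380,220])*6).round(0)
for th in(0,.1,.15,.2,.25,.3):
    a=th+.17; b=W(0,-.1-.155*np.sin(a),.125+.155*np.cos(a)); m=W(0,-.1-.125*np.sin(a),.125+.125*np.cos(a))
    q=W(0,-.1-.04*np.sin(a),.125+.04*np.cos(a)); print(th,"ball",f(b),"scene r125",f(m),"r40",f(q),"top ball",g(b),"r125",g(m))
E
```

```text
0 ball [309. 270.] scene r125 [326. 316.] r40 [372. 436.] top ball [202. 233.] r125 [174. 239.]
0.1 ball [282. 300.] scene r125 [305. 340.] r40 [366. 443.] top ball [240. 225.] r125 [204. 233.]
0.15 ball [269. 316.] scene r125 [295. 352.] r40 [363. 447.] top ball [259. 222.] r125 [219. 231.]
0.2 ball [256. 332.] scene r125 [285. 366.] r40 [360. 451.] top ball [276. 218.] r125 [233. 228.]
0.25 ball [244. 349.] scene r125 [276. 379.] r40 [357. 455.] top ball [294. 215.] r125 [246. 225.]
0.3 ball [232. 367.] scene r125 [266. 393.] r40 [354. 459.] top ball [310. 212.] r125 [259. 223.]
```

The lever arm's image line puts the lever at about 0.18 rad while the TCP sits at 0.30 rad. So the ball slipped back out of the pads, which now pinch only its rear cap. No click has happened. I open, let the lever return to rest and regrip deeper and centred.

arm_command([
  [0, 0, 0, 0, 0, 0, 0.07],
  [0, 0, 0, 0, 0, 0, 0.07],
  [0, 0, 0, 0, 0, 0, 0.07],
  [0, 0, 0, 0, 0, 0, 0.07],
  [0, 0, 0, 0, 0, 0, 0.07],
])

```text
time_s: 17.35
eef_pos: [0.5551, -0.2418, 0.2647]
eef_rot: [-0.0, 0.639, 0.769, -0.0]
wrist_force: [-0.4, 0.4, 0.7]
opening: 0.819
```

```bash
python3 - <<'E'
from h import *
lev(); plan(.5462,-.1997,.270,100.77)
i,_=camera("scene"); hs=cv2.cvtColor(i,cv2.COLOR_RGB2HSV)
rs=((hs[...,0]<6)|(hs[...,0]>174))&(hs[...,1]>150)&(hs[...,2]>70); rs[:225]=0; rs[300:]=0;rs[:,:190]=0;rs[:,260:]=0
v,u=np.where(rs);print("ball",u.mean(),v.mean(),u.min(),u.max(),v.min(),v.max(),len(u),"rest was 236.07 253.98 n169")
E
```

```text
t 17.35 theta 0.296 r 0.1552 x 0.002 Fpress [-0.34  0.52  0.72] pull 0.78 rad 0.41 open 0.819 err [ 0.0003 -0.0435 -0.0141]
t 17.35 pos [ 0.5551 -0.2418  0.2647] open 0.819 F [-0.43  0.44  0.72] shift [ 0.043  -0.0011 -0.0053] turn [-0.02 -0.02 -0.24]
ball 233.89473684210526 252.57894736842104 229 241 248 257 19 rest was 236.07 253.98 n169
```

The lever has sprung back to rest with no click. I regrip about 8 mm deeper. This time the tool will also turn with the lever (about tool y), so the ball does not spin between the pads.

arm_command([
  [0.012, -0.001, -0.003, 0, 0, 0, 0.07],
  [0.024, -0.001, -0.005, 0, 0, 0, 0.07],
  [0.034, -0.001, -0.005, 0, 0, 0, 0.07],
  [0.042, -0.001, -0.005, 0, 0, 0, 0.07],
  [0.043, -0.001, -0.005, 0, 0, 0, 0.07],
])

```text
time_s: 17.9
eef_pos: [0.5462, -0.1984, 0.2702]
eef_rot: [0.0, 0.639, 0.769, 0.0]
wrist_force: [-0.2, -0.0, 0.2]
opening: 0.816
```

arm_command([
  [0, 0, 0, 0, 0, 0, 0.07],
  [0, 0, 0, 0, 0, 0, 0.045],
  [0, 0, 0, 0, 0, 0, 0.01],
  [0, 0, 0, 0, 0, 0, 0.0],
  [0, 0, 0, 0, 0, 0, 0.0],
])

```text
time_s: 18.4
eef_pos: [0.547, -0.2001, 0.2704]
eef_rot: [0.001, 0.639, 0.769, 0.0]
wrist_force: [4.0, 0.2, 1.0]
opening: 0.346
```

arm_command([
  [0, 0, 0, 0, 0, 0, 0.0],
  [0, 0, 0, 0, 0, 0, 0.0],
  [0, 0, 0, 0, 0, 0, 0.0],
  [0, 0, 0, 0, 0, 0, 0.0],
  [0, 0, 0, 0, 0, 0, 0.0],
])

```text
time_s: 18.9
eef_pos: [0.5469, -0.2, 0.2704]
eef_rot: [0.001, 0.639, 0.769, 0.0]
wrist_force: [6.2, -0.7, 1.3]
opening: 0.344
```

```bash
python3 -c "
from h import *
lev(); plan(.5462,-.1997,.270,100.77); print(tool()[0]['q'].round(3))"
```

```text
t 18.9 theta 0.016 r 0.1469 x 0.0016 Fpress [ 6.   -1.81  1.34] pull -1.53 rad 1.65 open 0.344 err [-0.     -0.0009 -0.0084]
t 18.9 pos [ 0.5469 -0.2     0.2704] open 0.344 F [ 6.23 -0.66  1.34] shift [ 0.0004 -0.0006  0.0004] turn [ 0.07  0.04 -0.24]
[-0.554  0.179  1.567  0.     1.394 -0.738]
```

```bash
cat >> h.py <<'E'
def lev2(p=None,F=None):
    o,r,q=tool(); p=q if p is None else p; F=o["wrist_force"] if F is None else F
    c,s=np.cos(.188),np.sin(.188); M=np.array([[c,s,0],[-s,c,0],[0,0,1]]); T=lambda p:M@(np.array(p)-[.5215,-.0755,0])-[0,-.1,.125]
    a0=np.arctan2(-T([.5469,-.2,.2704])[1],T([.5469,-.2,.2704])[2]); d=T(p); a=np.arctan2(-d[1],d[2]); Fp=M@np.array(F)
    t=np.array([0,-np.cos(a),-np.sin(a)]); n=np.array([0,-np.sin(a),np.cos(a)]); z=r.apply([0,0,1]); zp=M@z
    print("theta",round(a-a0,3),"r",round(np.hypot(d[1],d[2]),4),"x",d[0].round(4),"pull",round(-Fp@t,2),"rad",round(Fp@n,2),"Fx",Fp[0].round(2),"open",round(o["opening"],3),"tilt",round(np.arctan2(zp[1],-zp[2]),3),"t",round(o["time_s"],2))
E
python3 -c "from h import *;lev2()"
```

```text
theta -0.0 r 0.1479 x 0.0016 pull -1.53 rad 1.65 Fx 6.0 open 0.344 tilt -0.001 t 18.9
```

arm_command([
  [-0.0022, 0.001, 0.0005, 0, 0.86, 0, 0],
  [-0.0044, 0.0015, 0.0009, 0, 1.72, 0, 0],
  [-0.0066, 0.0015, 0.0014, 0, 2.58, 0, 0],
  [-0.0087, 0.0015, 0.002, 0, 3.44, 0, 0],
  [-0.0108, 0.0015, 0.0024, 0, 4.3, 0, 0],
])

```text
time_s: 19.4
eef_pos: [0.5492, -0.2108, 0.2679]
eef_rot: [-0.03, 0.639, 0.768, 0.024]
wrist_force: [-2.5, 0.4, 4.6]
opening: 0.345
```

```bash
python3 -c "from h import *;lev2();print(tool()[0]['q'].round(3))"
```

```text
theta 0.076 r 0.1479 x 0.0019 pull 2.05 rad 4.2 Fx -2.35 open 0.345 tilt 0.076 t 19.4
[-0.596  0.224  1.521  0.054  1.451 -0.787]
```

arm_command([
  [-0.0022, -0.0005, 0, 0, 0.86, 0, 0],
  [-0.0044, -0.0005, 0.0004, 0, 1.72, 0, 0],
  [-0.0066, -0.0005, 0.0009, 0, 2.58, 0, 0],
  [-0.0087, -0.0005, 0.0015, 0, 3.44, 0, 0],
  [-0.0108, -0.0005, 0.0019, 0, 4.3, 0, 0],
])

```text
time_s: 19.9
eef_pos: [0.5511, -0.2208, 0.2648]
eef_rot: [-0.058, 0.637, 0.767, 0.048]
wrist_force: [-1.6, 0.1, 3.3]
opening: 0.349
```

```bash
python3 -c "from h import *;lev2()"
```

```text
theta 0.149 r 0.1479 x 0.0019 pull 1.46 rad 2.98 Fx -1.57 open 0.349 tilt 0.152 t 19.9
```

arm_command([
  [-0.0015, 0, 0.0003, 0, 0.57, 0, 0],
  [-0.003, 0, 0.0006, 0, 1.15, 0, 0],
  [-0.0044, 0, 0.0009, 0, 1.72, 0, 0],
  [-0.0058, 0, 0.0012, 0, 2.3, 0, 0],
  [-0.0073, 0, 0.0015, 0, 2.87, 0, 0],
])

```text
time_s: 20.4
eef_pos: [0.5524, -0.2274, 0.2623]
eef_rot: [-0.077, 0.636, 0.765, 0.064]
wrist_force: [-2.7, 1.2, 3.3]
opening: 0.341
```

```bash
python3 -c "from h import *;lev2()"
```

```text
theta 0.197 r 0.1479 x 0.002 pull 2.75 rad 2.44 Fx -2.47 open 0.341 tilt 0.202 t 20.4
```

arm_command([
  [-0.0011, -0.0005, 0.0002, 0, 0.43, 0, 0],
  [-0.0022, -0.0005, 0.0004, 0, 0.86, 0, 0],
  [-0.0033, -0.0005, 0.0006, 0, 1.29, 0, 0],
  [-0.0044, -0.0005, 0.0008, 0, 1.72, 0, 0],
  [-0.0044, -0.0005, 0.0008, 0, 1.72, 0, 0],
])

```text
time_s: 20.9
eef_pos: [0.553, -0.2316, 0.2605]
eef_rot: [-0.088, 0.635, 0.764, 0.074]
wrist_force: [0.5, 4.0, 1.9]
opening: 0.343
```

```bash
python3 -c "from h import *;lev2()"
```

```text
theta 0.228 r 0.1479 x 0.0018 pull 4.29 rad 0.24 Fx 1.23 open 0.343 tilt 0.231 t 20.9
```

arm_command([
  [-0.0011, 0, 0.0002, 0, 0.43, 0, 0],
  [-0.0022, 0, 0.0004, 0, 0.86, 0, 0],
  [-0.0033, 0, 0.0006, 0, 1.29, 0, 0],
  [-0.0044, 0, 0.0008, 0, 1.72, 0, 0],
  [-0.0044, 0, 0.0008, 0, 1.72, 0, 0],
])

```text
time_s: 21.4
eef_pos: [0.5538, -0.2356, 0.2588]
eef_rot: [-0.1, 0.634, 0.762, 0.083]
wrist_force: [2.6, 3.8, 1.7]
opening: 0.343
```

```bash
python3 -c "from h import *;lev2()"
```

```text
theta 0.258 r 0.148 x 0.0018 pull 3.69 rad 0.18 Fx 3.23 open 0.343 tilt 0.261 t 21.4
```

arm_command([
  [-0.0011, 0, 0.0002, 0, 0.43, 0, 0],
  [-0.0022, 0, 0.0004, 0, 0.86, 0, 0],
  [-0.0033, 0, 0.0006, 0, 1.29, 0, 0],
  [-0.0044, 0, 0.0008, 0, 1.72, 0, 0],
  [-0.0044, 0, 0.0008, 0, 1.72, 0, 0],
])

```text
time_s: 21.9
eef_pos: [0.5546, -0.2395, 0.2568]
eef_rot: [-0.112, 0.632, 0.761, 0.093]
wrist_force: [2.8, 4.4, 0.3]
opening: 0.344
```

```bash
python3 -c "from h import *;lev2()"
```

```text
theta 0.288 r 0.148 x 0.0018 pull 3.52 rad -1.42 Fx 3.56 open 0.344 tilt 0.292 t 21.9
```

arm_command([
  [-0.0011, 0, 0.0002, 0, 0.43, 0, 0],
  [-0.0022, 0, 0.0004, 0, 0.86, 0, 0],
  [-0.0033, 0, 0.0006, 0, 1.29, 0, 0],
  [-0.0044, 0, 0.0008, 0, 1.72, 0, 0],
  [-0.0044, 0, 0.0008, 0, 1.72, 0, 0],
])

```text
time_s: 22.4
eef_pos: [0.5554, -0.2442, 0.2542]
eef_rot: [-0.122, 0.631, 0.759, 0.102]
wrist_force: [5.1, 1.2, -3.6]
opening: 0.347
```

```bash
python3 -c "from h import *;lev2()"
```

```text
theta 0.325 r 0.1479 x 0.0018 pull -1.54 rad -3.25 Fx 5.2 open 0.347 tilt 0.32 t 22.4
```

Pull dropped by 5 N between 0.288 and 0.325 rad, which is probably click 1. Clicks 2 and 3 should then come near 0.49 and 0.67. I continue.

arm_command([
  [-0.0011, 0.0005, 0.0005, 0, 0.43, 0, 0],
  [-0.0022, 0.001, 0.0008, 0, 0.86, 0, 0],
  [-0.0033, 0.001, 0.0012, 0, 1.29, 0, 0],
  [-0.0044, 0.001, 0.0014, 0, 1.72, 0, 0],
  [-0.0044, 0.001, 0.0014, 0, 1.72, 0, 0],
])

```text
time_s: 22.9
eef_pos: [0.5563, -0.2476, 0.2522]
eef_rot: [-0.134, 0.63, 0.757, 0.111]
wrist_force: [-2.5, 0.8, 0.9]
opening: 0.35
```

```bash
python3 -c "from h import *;lev2()"
```

```text
theta 0.352 r 0.148 x 0.002 pull 1.54 rad 0.13 Fx -2.26 open 0.35 tilt 0.351 t 22.9
```

arm_command([
  [-0.0011, 0, 0.0002, 0, 0.43, 0, 0],
  [-0.0022, 0, 0.0004, 0, 0.86, 0, 0],
  [-0.0033, 0, 0.0006, 0, 1.29, 0, 0],
  [-0.0044, 0, 0.0008, 0, 1.72, 0, 0],
  [-0.0044, 0, 0.0008, 0, 1.72, 0, 0],
])

```text
time_s: 23.4
eef_pos: [0.5571, -0.2513, 0.2499]
eef_rot: [-0.146, 0.628, 0.755, 0.121]
wrist_force: [-4.8, 1.3, 1.9]
opening: 0.342
```

```bash
python3 -c "from h import *;lev2()"
```

```text
theta 0.382 r 0.148 x 0.0021 pull 2.87 rad 0.41 Fx -4.47 open 0.342 tilt 0.381 t 23.4
```

arm_command([
  [-0.0011, 0, 0.0002, 0, 0.43, 0, 0],
  [-0.0022, 0, 0.0004, 0, 0.86, 0, 0],
  [-0.0033, 0, 0.0006, 0, 1.29, 0, 0],
  [-0.0044, 0, 0.0008, 0, 1.72, 0, 0],
  [-0.0044, 0, 0.0008, 0, 1.72, 0, 0],
])

```text
time_s: 23.9
eef_pos: [0.5577, -0.2547, 0.2476]
eef_rot: [-0.157, 0.626, 0.753, 0.13]
wrist_force: [-5.2, 0.9, 3.6]
opening: 0.345
```

```bash
python3 -c "from h import *;lev2()"
```

```text
theta 0.41 r 0.148 x 0.0021 pull 3.54 rad 1.93 Fx -4.95 open 0.345 tilt 0.411 t 23.9
```

arm_command([
  [-0.0011, 0, 0.0002, 0, 0.43, 0, 0],
  [-0.0022, 0, 0.0004, 0, 0.86, 0, 0],
  [-0.0033, 0, 0.0006, 0, 1.29, 0, 0],
  [-0.0044, 0, 0.0008, 0, 1.72, 0, 0],
  [-0.0044, 0, 0.0008, 0, 1.72, 0, 0],
])

```text
time_s: 24.4
eef_pos: [0.5584, -0.2581, 0.2452]
eef_rot: [-0.169, 0.624, 0.75, 0.14]
wrist_force: [-5.4, 2.4, 2.6]
opening: 0.344
```

```bash
python3 -c "from h import *;lev2()"
```

```text
theta 0.438 r 0.1479 x 0.0021 pull 4.23 rad 0.12 Fx -4.82 open 0.344 tilt 0.442 t 24.4
```

arm_command([
  [-0.0011, -0.0005, 0.0002, 0, 0.43, 0, 0],
  [-0.0022, -0.001, 0.0004, 0, 0.86, 0, 0],
  [-0.0033, -0.001, 0.0006, 0, 1.29, 0, 0],
  [-0.0044, -0.001, 0.0008, 0, 1.72, 0, 0],
  [-0.0044, -0.001, 0.0008, 0, 1.72, 0, 0],
])

```text
time_s: 24.9
eef_pos: [0.5589, -0.2614, 0.2428]
eef_rot: [-0.179, 0.621, 0.748, 0.15]
wrist_force: [-2.4, 4.5, 3.4]
opening: 0.348
```

```bash
python3 -c "from h import *;lev2()"
```

```text
theta 0.467 r 0.148 x 0.002 pull 5.95 rad -0.22 Fx -1.47 open 0.348 tilt 0.472 t 24.9
```

arm_command([
  [-0.0011, 0, 0.0002, 0, 0.43, 0, 0],
  [-0.0022, 0, 0.0004, 0, 0.86, 0, 0],
  [-0.0033, 0, 0.0006, 0, 1.29, 0, 0],
  [-0.0044, 0, 0.0008, 0, 1.72, 0, 0],
  [-0.0044, 0, 0.0008, 0, 1.72, 0, 0],
])

```text
time_s: 25.4
eef_pos: [0.5597, -0.2659, 0.2392]
eef_rot: [-0.19, 0.62, 0.745, 0.159]
wrist_force: [2.2, 1.0, -2.6]
opening: 0.344
```

```bash
python3 -c "from h import *;lev2()"
```

```text
theta 0.506 r 0.148 x 0.0019 pull -1.24 rad -2.32 Fx 2.38 open 0.344 tilt 0.5 t 25.4
```

arm_command([
  [-0.0011, 0, 0.0002, 0, 0.43, 0, 0],
  [-0.0022, 0, 0.0004, 0, 0.86, 0, 0],
  [-0.0033, 0, 0.0006, 0, 1.29, 0, 0],
  [-0.0044, 0, 0.0008, 0, 1.72, 0, 0],
  [-0.0044, 0, 0.0008, 0, 1.72, 0, 0],
])

```text
time_s: 25.9
eef_pos: [0.5601, -0.2687, 0.2368]
eef_rot: [-0.202, 0.617, 0.742, 0.168]
wrist_force: [3.9, 4.2, -1.9]
opening: 0.346
```

```bash
python3 -c "from h import *;lev2()"
```

```text
theta 0.531 r 0.148 x 0.0019 pull 1.34 rad -3.67 Fx 4.59 open 0.346 tilt 0.532 t 25.9
```

Click 2 came at about 0.49 (5.95 → −1.2 N), consistent with the 0.18 rad spacing. I continue to just short of the third.

arm_command([
  [-0.0011, 0.0005, 0.0005, 0, 0.43, 0, 0],
  [-0.0022, 0.0007, 0.0008, 0, 0.86, 0, 0],
  [-0.0033, 0.0007, 0.0012, 0, 1.29, 0, 0],
  [-0.0044, 0.0007, 0.0014, 0, 1.72, 0, 0],
  [-0.0044, 0.0007, 0.0014, 0, 1.72, 0, 0],
])

```text
time_s: 26.4
eef_pos: [0.561, -0.2722, 0.2335]
eef_rot: [-0.213, 0.614, 0.739, 0.177]
wrist_force: [0.5, 3.4, 0.2]
opening: 0.343
```

```bash
python3 -c "from h import *;lev2()"
```

```text
theta 0.564 r 0.148 x 0.002 pull 2.57 rad -2.08 Fx 1.09 open 0.343 tilt 0.561 t 26.4
```

arm_command([
  [-0.0011, 0, 0.0002, 0, 0.43, 0, 0],
  [-0.0022, 0, 0.0004, 0, 0.86, 0, 0],
  [-0.0033, 0, 0.0006, 0, 1.29, 0, 0],
  [-0.0044, 0, 0.0008, 0, 1.72, 0, 0],
  [-0.0044, 0, 0.0008, 0, 1.72, 0, 0],
])

```text
time_s: 26.9
eef_pos: [0.5616, -0.2754, 0.2305]
eef_rot: [-0.224, 0.612, 0.736, 0.186]
wrist_force: [0.1, 4.9, 1.0]
opening: 0.344
```

```bash
python3 -c "from h import *;lev2()"
```

```text
theta 0.594 r 0.148 x 0.002 pull 4.13 rad -2.6 Fx 1.0 open 0.344 tilt 0.591 t 26.9
```

arm_command([
  [-0.0011, 0, 0.0002, 0, 0.43, 0, 0],
  [-0.0022, 0, 0.0004, 0, 0.86, 0, 0],
  [-0.0033, 0, 0.0006, 0, 1.29, 0, 0],
  [-0.0044, 0, 0.0008, 0, 1.72, 0, 0],
  [-0.0044, 0, 0.0008, 0, 1.72, 0, 0],
])

```text
time_s: 27.4
eef_pos: [0.5622, -0.2784, 0.2274]
eef_rot: [-0.235, 0.609, 0.732, 0.195]
wrist_force: [-0.9, 5.3, 3.0]
opening: 0.345
```

```bash
python3 -c "from h import *;lev2()"
```

```text
theta 0.623 r 0.148 x 0.002 pull 5.9 rad -1.82 Fx 0.1 open 0.345 tilt 0.621 t 27.4
```

arm_command([
  [-0.0011, 0, 0.0002, 0, 0.43, 0, 0],
  [-0.0022, 0, 0.0004, 0, 0.86, 0, 0],
  [-0.0029, 0, 0.0005, 0, 1.15, 0, 0],
  [-0.0029, 0, 0.0005, 0, 1.15, 0, 0],
  [-0.0029, 0, 0.0005, 0, 1.15, 0, 0],
])

```text
time_s: 27.9
eef_pos: [0.5625, -0.2801, 0.2255]
eef_rot: [-0.242, 0.607, 0.73, 0.201]
wrist_force: [-0.9, 6.4, 2.7]
opening: 0.344
```

```bash
python3 -c "from h import *;lev2()"
```

```text
theta 0.64 r 0.148 x 0.0021 pull 6.38 rad -2.88 Fx 0.26 open 0.344 tilt 0.641 t 27.9
```

Close to the third click. I take small single steps of 0.02 rad.

arm_command([
  [-0.0008, 0, 0.0003, 0, 0.3, 0, 0],
  [-0.0016, 0, 0.0006, 0, 0.6, 0, 0],
  [-0.0024, 0, 0.0008, 0, 0.9, 0, 0],
  [-0.0029, 0, 0.001, 0, 1.15, 0, 0],
  [-0.0029, 0, 0.001, 0, 1.15, 0, 0],
])

```text
time_s: 28.4
eef_pos: [0.5629, -0.2822, 0.2231]
eef_rot: [-0.249, 0.605, 0.727, 0.207]
wrist_force: [-1.5, 5.1, 4.2]
opening: 0.34
```

```bash
python3 -c "from h import *;lev2()"
```

```text
theta 0.662 r 0.148 x 0.002 pull 6.65 rad -1.13 Fx -0.49 open 0.34 tilt 0.661 t 28.4
```

arm_command([
  [-0.0008, 0, 0.0003, 0, 0.3, 0, 0],
  [-0.0016, 0, 0.0006, 0, 0.6, 0, 0],
  [-0.0024, 0, 0.0008, 0, 0.9, 0, 0],
  [-0.0029, 0, 0.001, 0, 1.15, 0, 0],
  [-0.0029, 0, 0.001, 0, 1.15, 0, 0],
])

```text
time_s: 28.9
eef_pos: [0.5634, -0.2847, 0.2201]
eef_rot: [-0.256, 0.603, 0.725, 0.213]
wrist_force: [1.7, -2.3, 3.0]
opening: 0.348
```

```bash
python3 -c "from h import *;lev2()"
```

```text
theta 0.689 r 0.1479 x 0.002 pull 0.68 rad 3.93 Fx 1.29 open 0.348 tilt 0.679 t 28.9
```

Third click (6.65 → 0.7 N at about 0.67 rad). I add 0.035 rad of margin, far short of the fourth click at about 0.85, then settle.

arm_command([
  [-0.0013, 0, 0.0001, 0, 0.5, 0, 0],
  [-0.0026, 0, 0.0004, 0, 1.0, 0, 0],
  [-0.0039, 0, 0.0007, 0, 1.5, 0, 0],
  [-0.0052, 0, 0.001, 0, 2.0, 0, 0],
  [-0.0052, 0, 0.001, 0, 2.0, 0, 0],
])

```text
time_s: 29.4
eef_pos: [0.5639, -0.2876, 0.2164]
eef_rot: [-0.269, 0.599, 0.72, 0.224]
wrist_force: [1.7, -2.1, 4.6]
opening: 0.343
```

arm_command([
  [0, 0, 0, 0, 0, 0, 0],
  [0, 0, 0, 0, 0, 0, 0],
  [0, 0, 0, 0, 0, 0, 0],
  [0, 0, 0, 0, 0, 0, 0],
  [0, 0, 0, 0, 0, 0, 0],
])

```text
time_s: 29.9
eef_pos: [0.5639, -0.2875, 0.2166]
eef_rot: [-0.269, 0.599, 0.72, 0.224]
wrist_force: [1.4, -3.2, 5.1]
opening: 0.348
```

```bash
python3 - <<'E'
from h import *
lev2()
b=[]
for n,c in(("scene",[.53,-.14,.12]),("top",[.53,-.1,.07])):
    i,d=camera(n); u,v=proj(n,c).astype(int); print(n,u-50,v-60)
    b.append(cv2.resize(i[v-60:v+60,u-50:u+50,::-1],None,fx=4,fy=4,interpolation=cv2.INTER_CUBIC))
cv2.imwrite("pics/final.png",np.hstack(b)); lev2()
hsv=cv2.cvtColor(i,cv2.COLOR_RGB2HSV); m=(hsv[...,0]<18)&(hsv[...,1]>70)&(hsv[...,2]>90); m[:235]=0;m[300:]=0;m[:,:330]=0;m[:,375:]=0
v,u=np.where(m); X=np.array([ray("top",a,b,.068)[:2] for a,b in zip(u,v)])-[.5215,-.0755]; c,s=np.cos(.188),np.sin(.188); Y=X@np.array([[c,-s],[s,c]])
print("lug x",Y[:,0].min(),Y[:,0].max(),"barrel y",Y[Y[:,0]<-.012][:,1].mean(),"palm y",Y[Y[:,0]>.022][:,1].mean())
E
```

```text
theta 0.719 r 0.1479 x 0.0021 pull 1.89 rad 5.84 Fx 0.81 open 0.348 tilt 0.715 t 29.9
scene 207 221
top 311 208
theta 0.719 r 0.1479 x 0.0021 pull 2.02 rad 5.71 Fx 0.66 open 0.345 tilt 0.715 t 30.0
lug x -0.049396892697467755 0.04422208167719319 barrel y 0.005640594677728252 palm y 0.006388054235303423
```

View pics/final.png

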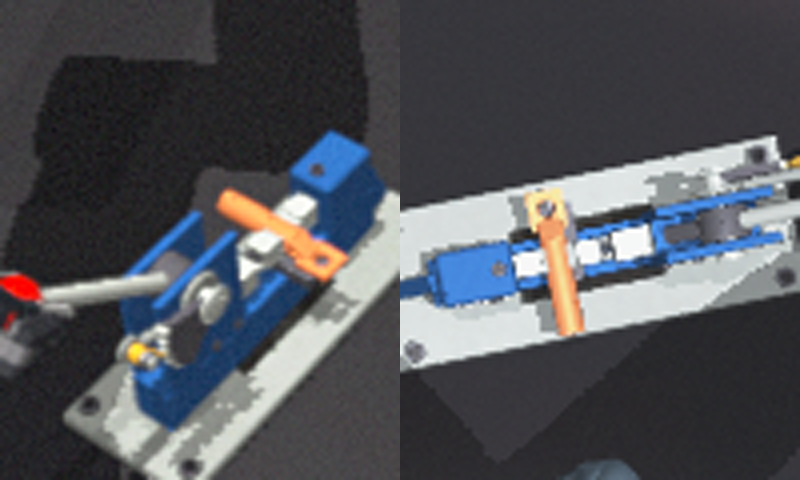

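The lug is pressed 5.6 mm to +y by the die, still aligned on the rest, and the lever is held with the ball gripped. I hand in.

```bash
python3 -c "
from h import *
lev2(); print(ctrl.hand_in())"
```

```text
theta 0.719 r 0.1479 x 0.0021 pull 2.02 rad 5.71 Fx 0.66 open 0.345 tilt 0.715 t 30.0
the job is handed in; nothing more can be done
None
```

The copper lug farthest to the robot's left now lies on the press rest, with its mouth towards the robot and its palm on the far side. The lever has been pulled through three clicks and is held there with the ball gripped. I handed the job in at 30.0 s.

- **Clicks:** the pull force dropped three times, at about 0.31, 0.49 and 0.67 rad of lever travel, which fits the 0.18 rad spacing. The lever is held still at 0.72 rad, with the fourth click expected at about 0.85 rad.
- **Lug:** in the last picture it sits about 2.5 mm off centre across the press. The die has pushed it about 5.6 mm towards the fixed die, and it is nearly straight.
- **What went wrong:** on the first try the ball slipped out of the pads before any click and the lever sprang back to rest. I regripped about 8 mm lower and turned the tool with the lever; after that the grip opening stayed constant.
- **Not checked:**
  - The clamping force of the die on the lug was not measured; I inferred it from how far the lug had moved.
  - I did not measure the other items on the bench again at the end. No move passed close to them.

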